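# Clear the storage case from the pill dispenser, then advance it

### The job

The flat storage case leaning in the pill dispenser's catch tray blocks the advance lever: lift it out without letting it fall over, and lower it upright, bottom end down, into the empty storage bin, letting go only once it stands on the bin's floor. Then swing the dispenser's lever all the way to its stop and release it so that it springs back to rest. Leave the cup, the jar and the bottle standing where they are.

Things in the scene. Friction and masses are not known exactly. Their poses are not given: they have to be found in the camera images.
- dispenser: White pill dispenser, fixed. Housing 130 (x) x 140 (y) x 60 mm high; origin at the centre of its underside, z up. Round grey drum window on top (radius 58, top at z = 64 mm). A shallow catch tray, 130 mm wide, runs out from the housing's +x face (x = 65) to x = 121.5 mm: floor 6 mm thick, front wall 4 mm thick and 24 mm high, side walls 16 mm high.
- lever (a joint): Angle (rad) of the dispenser's grey sprung lever: 0 at rest, grows clockwise seen from above, stop at 1.15. Pivot: the dispenser's vertical axis through its origin. At rest the arm points 60 degrees counter-clockwise of the dispenser's +x (towards its +y side), at the stop 6 degrees clockwise of +x. About 2 N at the knob holds it at the stop.
- lever_knob (a point): Point on the axis of the lever's upright round knob, at z = 100 mm. The knob is a vertical cylinder of 18 mm diameter, 100 mm from the lever's pivot, from z = 66 to 116 mm; the arm below it is 16 mm wide with its top at z = 74 mm.
- lever_pivot (a point): Point on the lever's vertical pivot axis, at z = 100 mm (22 mm above the hub, whose top is at 79 mm).
- case: Flat frosted closed case: 24 mm thick (its x), 110 wide (its y), 170 tall (its z); about 180 g, heavier low down. Origin at the centre of its bottom face, z towards its top (the end with the grey lid seam). It starts standing in the catch tray, leaning 30 degrees from vertical on the housing's top edge, top towards the housing; above 75 mm from its bottom both faces are free.
- bin: Open-topped frosted storage bin, fixed, empty: outside 66 (x) x 160 (y) x 80 mm high, walls and floor 5 mm thick, so the bay is 56 x 150 mm. Origin at the centre of its underside, z up. The case goes in standing, its width along the bin's y.
- cup: Frosted open cup, 72 mm across the rim, 95 mm high, loose; origin at the centre of its underside. Leave alone.
- jar: Round glass jar with white cap, 56 mm diameter, 80 mm high, loose; origin at the centre of its underside. Leave alone.
- flask: White bottle, 48 mm diameter, 130 mm high, loose; origin at the centre of its underside. Leave alone.
There are look-alikes about, which are no part of the job. Of the things that look like the dispenser, take the one that is farthest to the robot's right at the start.

How it is judged:
By the outcome, as a careful person would: the job done as asked, in the order asked, and still so for the second after the job is handed in, with the robot touching nothing.
It also fails if it takes over 59 s, if anything falls off the work surface, if the arm or the gripper's body presses on something with over 40 N, if the wrist force passes 120 N, or if a joint passes its speed limit or range.

### The arm

A 6-joint arm with a two-finger parallel gripper is mounted at the origin on the work surface. World frame = base frame: x ahead of the robot, y to its left, z up, the work surface at z = 0. Lengths are in mm, angles in rad, forces in N, time in s.
With the tool pointing down it reaches from about 325 to 1000 mm from the base axis. Payload 5.1 kg.
Tool frame: the origin (TCP) lies at the very end of the fingers, on their centre line; the grasp point (between the pads) lies 19 mm behind it (hold_point_z is the distance from the TCP to the grasp point, in mm); z points along the fingers, y is the line along which they close (so a half turn about z gives the same grasp; the last joint's range is limited). The gripper opens to 85 mm and grips with 20 to 120 N. Pads are 22 mm wide; open, the fingers measure 114 mm over their backs; the gripper's body (76 mm by 85 mm) begins 54 mm behind the grasp point. The pads swing forward as they close: fully open they stand 13 mm farther back than shut.
Start: joints at [1.13, 0.124, 1.65, -0, 1.367, -0.083], TCP at [227.659, 608.815, 231.322] pointing down, gripper open.
Joint ranges: [-2.61, 2.61], [-1.02, 2.33], [0.03, 2.71], [-1.35, 4.49], [0.32, 2.68], [-2.91, 2.91]. Speed limits (rad/s): [2.57, 2.57, 3.14, 3.14, 3.14, 3.14].

### API

Orientations are given as a unit quaternion [x, y, z, w].
In Python, from cell import * gives the robot as it stands.
- The arm moves only by the shell command python3 -m handwheel 'ROWS' [FORCE]. ROWS is JSON, a list of rows, each a list of 3 entries, a list of its own where there are three numbers: the shift along the world's x, y, z normalised to -1 to 1, where 1 is 0.25 m, then the turn about the world's z normalised to -1 to 1, where 1 is 2 pi rad, then the opening, from -1 (shut) to 1 (fully open). In form: [[[dx, dy, dz], yaw, gripper], ...]. A call has 1 to 20 rows; each row is the pose to reach, as a shift and turn from the pose commanded when the call began, turning the shorter way round; what a row does not reach only later rows make up. A row lasts 1/12 s, in which the tool goes at most 41.7 mm and 7.16 degrees, less where a joint would pass 70% of its speed; a pose out of reach is approached as far as the arm can. A call with a number of a shift or a turn outside -1 to 1 is refused whole. A call with a gripper value outside its range is refused whole. The fingers move at their own pace and stop on an object; FORCE is the grip in N (left out, the last holds). Time passes only in rows, so rows that repeat a pose let the fingers close. It gives the time, the measured TCP pose, the force, the opening and the grip force at its end, in the units of the state.
- observe(): the state, without advancing time (a new reading comes with each control period).
- grab_frame(name): name is "scene" or "top" or "wrist"; returns a dict with "img" (420x560x3 uint8, red, green, blue), "camera_matrix" (3x3 intrinsics, pixels), "origin" and "orientation" of the camera in the world. Camera axes: x right, y down, z forward; pixel columns grow to the right and rows downward; lengths in mm; the calibration is good to about 2 mm. A picture is of the moment at which its call begins. There is no depth.
- job_done(): hands the job in; it is judged then, once.
The state is a dict: "time": time; "joints": joint angles; "qvel": joint speeds; "tau": joint torques, N m; "eef_pos": TCP position; "eef_rot": TCP orientation; "ft_force": force on the tool from outside, world axes, zero at the start; "wrist_torque": the same for the moment, N m; "finger_gap": finger opening in mm; "grip_force": force on a finger pad.
Only numpy, scipy, OpenCV 4.12 (cv2) and the standard library are available. Lean on these libraries where they do the work, as an engineer would, in place of code of your own. Each camera call takes 0.05 s, during which the arm holds its last target. There are 200 camera calls.

## Working session

There is one attempt and no reset: what is moved stays moved. The work goes in short steps, Python scripts to look and compute and a shell command to move; the robot and the scene stay as the last step left them, time stands still between calls to the robot, and variables do not carry over. Pictures are saved under pics/ and viewed, at most 12 in all, crops included, and the job is handed in when it is done.

```bash
mkdir -p pics
python3 - <<'E'
from cell import *
import cv2,json
for n in("scene","top"):
    f=grab_frame(n); cv2.imwrite(f"pics/{n}0.png",f["img"][...,::-1])
    print(n,f["camera_matrix"],f["origin"],f["orientation"])
s=observe();print(s)
E
```

```text
scene [[457.39390834   0.         281.23183318]
 [  0.         457.39390834 203.18640476]
 [  0.           0.           1.        ]] [1014.60606583 -425.52210273 1025.28492608] [ 0.84860469  0.41857707 -0.14702672 -0.28817783]
top [[380.32429472   0.         281.07137834]
 [  0.         380.32429472 215.1971092 ]
 [  0.           0.           1.        ]] [362.90712935  26.70670633 988.69972858] [ 0.70905852 -0.70260758  0.04842127 -0.03512803]
{'time': 0.1, 'joints': array([ 1.13039632e+00,  1.24457241e-01,  1.65152168e+00, -2.41988399e-06,
        1.36752043e+00, -8.26024589e-02]), 'qvel': array([ 1.25947612e-03, -1.56466583e-03, -3.20197090e-03, -4.34004866e-04,
        4.25931518e-05,  8.62407233e-04]), 'tau': array([ 7.95922060e-04, -4.24931860e+01, -3.66653359e+01, -5.03407193e-05,
        3.99810582e-03, -2.61318365e-05]), 'eef_pos': array([227.43200682, 608.32571417, 230.17403535]), 'eef_rot': array([ 1.77945710e-01,  9.84039844e-01, -9.21244669e-04, -2.45325902e-04]), 'ft_force': array([ 0.6074006 , -0.38891383,  0.19544711]), 'wrist_torque': array([-0.02318165,  0.02170641, -0.00805081]), 'grip_force': 0.0, 'finger_gap': 85.76775858469918}
```

View pics/top0.png

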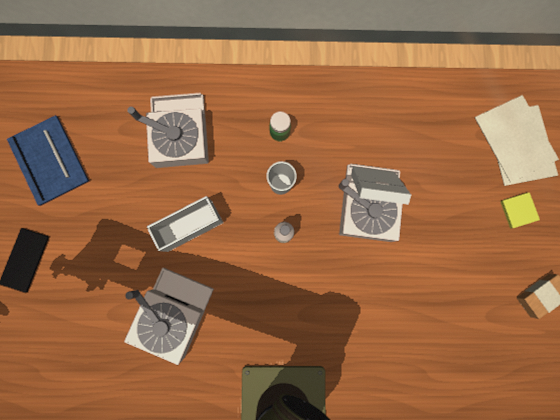

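View pics/scene0.png

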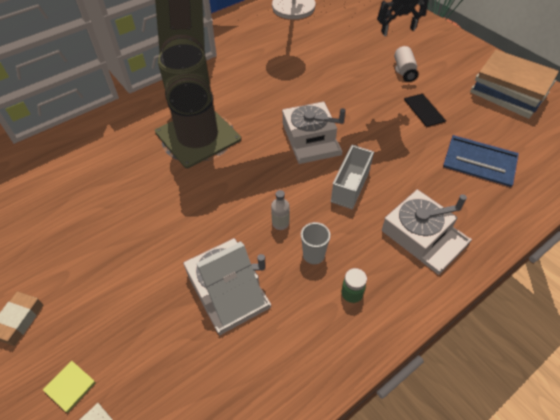

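Three dispenser-like units in the top picture are at (176,130), (165,325) and (372,205). Image right is the robot's right, and the one at (372,205) is the farthest that way. It is also the only one with a case leaning in its tray. The bin is at (186,224). In the scene view the dispenser is at (228,284) and the bin at (352,177). I'll confirm this in one enlarged crop.

Run:
```python
import cv2,numpy as np
t=cv2.imread("pics/top0.png");s=cv2.imread("pics/scene0.png")
def c(im,x,y,w,h,W,H):return cv2.resize(im[y:y+h,x:x+w],(W,H),interpolation=cv2.INTER_CUBIC)
a=np.hstack([c(t,335,158,80,90,400,450),c(s,180,232,96,108,400,450)])  # 5x, 4.167x
b=np.hstack([c(t,140,190,90,66,409,300)[:,:400],c(s,325,140,60,75,240,300),np.zeros((300,160,3),np.uint8)])
cv2.imwrite("pics/crop1.png",a)
b=np.hstack([c(t,140,190,90,70,540,420),c(s,327,140,52,84,260,420)]) # 6x,5x
cv2.imwrite("pics/crop2.png",b)
```

```text
(no output)
```

View pics/crop1.png

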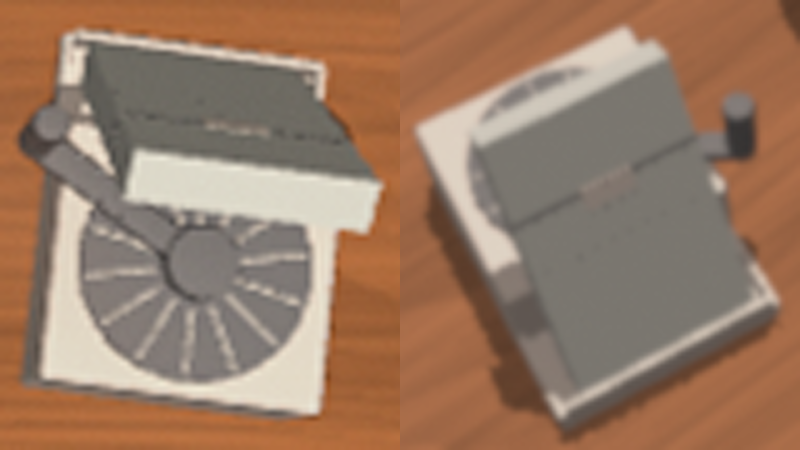

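View pics/crop2.png

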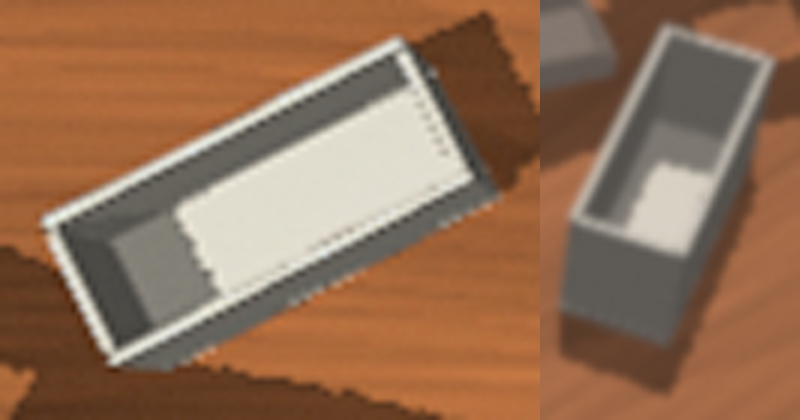

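The crop confirms it: the unit at (372,205) has the case leaning in its tray, with the seam end over the drum. Next I'll fit the poses from corner pixels in both views.

```bash
cat > h.py <<'E'
import numpy as np
from scipy.optimize import least_squares
from scipy.spatial.transform import Rotation as R
C={"scene":([457.394,281.232,203.186],[1014.606,-425.522,1025.285],[.84860469,.41857707,-.14702672,-.28817783]),
"top":([380.324,281.071,215.197],[362.907,26.707,988.700],[.70905852,-.70260758,.04842127,-.03512803])}
def proj(c,p):
    k,o,q=C[c]; d=R.from_quat(q).inv().apply(np.atleast_2d(p)-o); return k[0]*d[:,:2]/d[:,2:]+k[1:]
def pose(P,v):
    c,s=np.cos(P[2]),np.sin(P[2]); v=np.atleast_2d(v).astype(float)
    return np.c_[P[0]+c*v[:,0]-s*v[:,1],P[1]+s*v[:,0]+c*v[:,1],v[:,2]]
def un(l,k,ox,oy,sx=0): return [((x-sx+.5)/k-.5+ox,(y+.5)/k-.5+oy) for x,y in l]
def fit(obs,g):
    def f(P): return np.concatenate([(proj(c,pose(P,v))-px).ravel() for c,v,px in obs])
    r=least_squares(f,g,loss="soft_l1",x_scale=[100,100,1]); print(r.x.round(3),"res",r.fun.round(1)); return r.x
E
python3 - <<'E'
from h import *
k=np.radians(60)
K=[100*np.cos(k),100*np.sin(k),116]
d=[("top",[[121.5,65,24],[121.5,-65,24],[-65,-70,60],[-65,70,60],[0,0,79],K],un([(64,34),(326,64),(321,413),(40,380),(202,263),(54,124)],5,335,158)),
("scene",[[121.5,65,24],[121.5,-65,24],[-65,-70,60],[-65,70,60],K],un([(776,298),(560,412),(416,125),(630,28),(739,105)],25/6,180,232,400))]
D=fit(d,[400,-200,0])
for x in d: fit([x],D)
b=[("top",[[33,80,80],[33,-80,80],[-33,-80,80],[-33,80,80]],un([(42,221),(402,38),(476,182),(111,365)],6,140,190)),
("scene",[[33,80,80],[-33,80,80],[33,-80,80],[-33,-80,80]],un([(775,60),(669,25),(690,255),(570,215)],5,327,140,540))]
B=fit(b,[350,200,.47])
for x in b: fit([x],B)
c=[("top",[[32,55,165],[32,-55,165],[11.2,55,153.2],[11.2,-55,153.2]],un([(133,150),(383,183),(124,200),(370,233)],5,335,158))]
fit(c,D)
E
```

```text
[ 4.85827e+02 -2.17271e+02 -1.22000e-01] res [ 1.8 -0.6 -1.2 -0.1 -0.4  0.7 -0.7 -0.2 -0.2 -0.1 -0.9 -0.2 -1.   0.5
  1.2 -0.  -1.   0.6 -0.9 -0.7 -0.4  0.2]
[ 4.85746e+02 -2.18355e+02 -1.15000e-01] res [ 1.9 -0.5 -1.1 -0.3  0.2  0.5 -0.1  0.1  0.3 -0.1 -0.6  0.1]
[ 4.86044e+02 -2.15862e+02 -1.32000e-01] res [-0.8  0.7  1.1 -0.3 -0.3 -0.  -0.  -0.9  0.2  0.3]
[449.901 246.624   0.489] res [-1.1 -0.3 -0.6 -0.3 -0.7 -0.1 -0.6  0.4 -0.2  0.3 -0.9  0.5 -1.6  0.9
 -0.8  1.1]
[449.675 244.859   0.488] res [-0.3 -0.3  0.2 -0.2  0.   0.   0.1  0.4]
[449.44  250.327   0.494] res [ 0.5 -0.5 -0.2 -0.1 -0.5  0.1  0.2  0.4]
[ 4.85584e+02 -2.16760e+02 -1.22000e-01] res [ 0.5  0.  -0.2 -0.1  0.1  0.1 -0.3 -0. ]
```

```bash
for i in 1 2 3 4; do :; done
python3 -m handwheel '[[[0.288,-0.83,0.04],-0.053,1],[[0.288,-0.83,0.04],-0.053,1],[[0.288,-0.83,0.04],-0.053,1],[[0.288,-0.83,0.04],-0.053,1],[[0.288,-0.83,0.04],-0.053,1],[[0.288,-0.83,0.04],-0.053,1]]'
python3 -m handwheel '[[[0.288,-0.83,0],-0.053,1],[[0.288,-0.83,0],-0.053,1],[[0.288,-0.83,0],-0.053,1],[[0.288,-0.83,0],-0.053,1],[[0.288,-0.83,0],-0.053,1],[[0.288,-0.83,0],-0.053,1]]'
python3 -m handwheel '[[[0.288,-0.83,0],-0.053,1],[[0.288,-0.83,0],-0.053,1],[[0.288,-0.83,0],-0.053,1],[[0.288,-0.83,0],-0.053,1],[[0.288,-0.83,0],-0.053,1],[[0.288,-0.83,0],-0.053,1]]'
python3 -m handwheel '[[[0.288,-0.83,0],-0.053,1],[[0.288,-0.83,0],-0.053,1],[[0.288,-0.83,0],-0.053,1],[[0.288,-0.83,0],-0.053,1],[[0.288,-0.83,0],-0.053,1],[[0.288,-0.83,0],-0.053,1]]'
```

```text
time: 0.6
eef_pos: [300.5, 397.4, 241.0]
eef_rot: [0.34, 0.94, -0.001, 0.001]
ft_force: [0.4, 0.0, 0.1]
finger_gap: 85.8
grip_force: 0.0
time: 1.1
eef_pos: [372.6, 190.0, 241.1]
eef_rot: [0.492, 0.871, -0.001, 0.001]
ft_force: [0.2, 0.2, 0.9]
finger_gap: 85.0
grip_force: 0.0
time: 1.6
eef_pos: [444.6, -17.8, 241.1]
eef_rot: [0.629, 0.777, -0.001, 0.0]
ft_force: [-0.8, -0.5, 0.4]
finger_gap: 85.0
grip_force: 0.0
time: 2.1
eef_pos: [516.7, -225.0, 240.5]
eef_rot: [0.749, 0.663, -0.0, 0.0]
ft_force: [-1.3, 0.4, -0.8]
finger_gap: 85.6
grip_force: 0.0
```

```bash
python3 -m handwheel '[[[-0.004,0.016,-0.1],0,1],[[-0.004,0.016,-0.2],0,1],[[-0.004,0.016,-0.3],0,1],[[-0.004,0.016,-0.4],0,1],[[-0.004,0.016,-0.49],0,1],[[-0.004,0.016,-0.49],0,1]]'
python3 - <<'E'
from cell import *
import cv2
a=grab_frame("scene")["img"][180:370,150:330,::-1];b=grab_frame("wrist")["img"][...,::-1]
import numpy as np
cv2.imwrite("pics/p3.png",np.hstack([cv2.resize(a,(398,420),interpolation=2),cv2.resize(b,(400,300))[:, :].copy() if 0 else cv2.copyMakeBorder(cv2.resize(b,(400,300)),0,120,0,0,0)]))
E
```

```text
time: 2.6
eef_pos: [511.3, -214.2, 112.7]
eef_rot: [0.748, 0.664, -0.002, -0.005]
ft_force: [-1.2, 1.1, -0.3]
finger_gap: 85.2
grip_force: 0.0
```

View pics/p3.png

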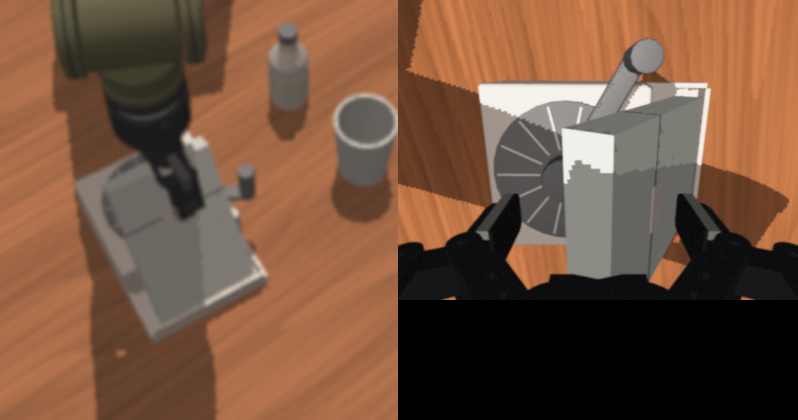

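The fingers straddle the leaning case: the pads are at (500,230) and (700,220) in the wrist half, with the case between them. I'll swing the case towards upright, still captured between the open fingers.

```bash
python3 -m handwheel '[[[0.02,-0.002,0],0,1],[[0.05,-0.006,0],0,1],[[0.08,-0.01,0],0,1],[[0.11,-0.014,0],0,1],[[0.14,-0.018,0],0,1],[[0.17,-0.021,0],0,1],[[0.2,-0.025,0],0,1],[[0.23,-0.028,0],0,1],[[0.25,-0.031,0],0,1],[[0.27,-0.033,0],0,1],[[0.29,-0.035,0],0,1],[[0.3,-0.037,0],0,1],[[0.3,-0.037,0],0,1],[[0.3,-0.037,0],0,1],[[0.3,-0.037,0],0,1]]'
python3 -c "
from cell import *
print(observe()['eef_pos'],observe()['eef_rot'])"
```

```text
time: 3.95
eef_pos: [589.5, -226.4, 118.8]
eef_rot: [0.748, 0.664, -0.0, -0.0]
ft_force: [0.1, 0.5, 0.4]
finger_gap: 85.0
grip_force: 0.0
[ 589.45721788 -226.40318221  118.77590594] [ 7.47924643e-01  6.63783638e-01 -5.54674196e-05 -8.75653513e-05]
```

```bash
python3 -m handwheel '[[[0.005,-0.014,-0.012],0,0.9],[[0.005,-0.014,-0.012],0,0.8],[[0.005,-0.014,-0.012],0,0.7],[[0.005,-0.014,-0.012],0,0.6],[[0.005,-0.014,-0.012],0,0.5],[[0.005,-0.014,-0.012],0,0.4],[[0.005,-0.014,-0.012],0,0.3],[[0.005,-0.014,-0.012],0,0.2],[[0.005,-0.014,-0.012],0,0.1],[[0.005,-0.014,-0.012],0,0],[[0.005,-0.014,-0.012],0,-0.1],[[0.005,-0.014,-0.012],0,-0.15],[[0.005,-0.014,-0.012],0,-0.2],[[0.005,-0.014,-0.012],0,-0.25],[[0.005,-0.014,-0.012],0,-0.25]]' 40
python3 - <<'E'
from cell import *
import cv2
import numpy as np
a=grab_frame("scene")["img"][180:370,150:330,::-1];b=grab_frame("wrist")["img"][...,::-1]
cv2.imwrite("pics/p4.png",np.hstack([cv2.resize(a,(398,420),interpolation=2),cv2.copyMakeBorder(cv2.resize(b,(400,300)),0,120,0,0,0)]))
E
```

```text
time: 5.2
eef_pos: [590.9, -229.9, 115.8]
eef_rot: [0.748, 0.664, 0.0, -0.0]
ft_force: [-0.6, -0.3, -0.1]
finger_gap: 32.1
grip_force: 0.0
```

View pics/p4.png

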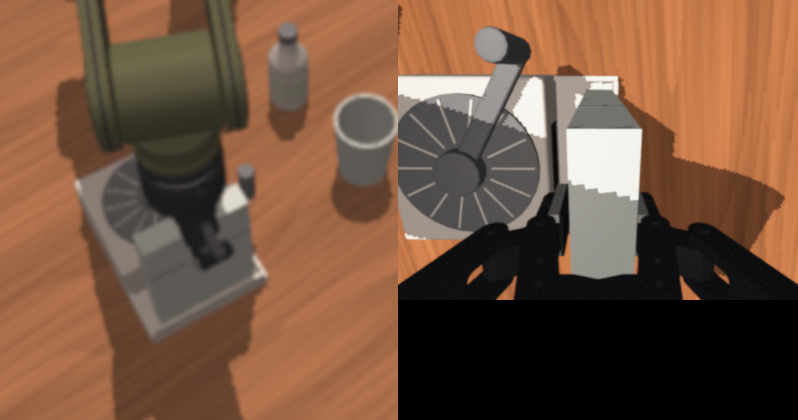

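The case is nearly upright between the pads (wrist half, 605,200). Next I close and lift.

```bash
python3 -m handwheel '[[[0,0,0],0,-0.4],[[0,0,0],0,-0.5],[[0,0,0],0,-0.6],[[0,0,0],0,-1],[[0,0,0],0,-1],[[0,0,0],0,-1],[[0,0,0],0,-1],[[0,0,0.02],0,-1],[[0,0,0.04],0,-1],[[0,0,0.06],0,-1],[[0,0,0.06],0,-1]]' 40
```

```text
time: 6.22
eef_pos: [591.4, -230.2, 132.3]
eef_rot: [0.748, 0.664, 0.0, 0.001]
ft_force: [-0.3, -0.2, -2.0]
finger_gap: 23.3
grip_force: 38.8
```

```bash
python3 -m handwheel '[[[0,0,0.05],0,-1],[[0,0,0.12],0,-1],[[0,0,0.2],0,-1],[[0,0,0.28],0,-1],[[0,0,0.36],0,-1],[[0,0,0.44],0,-1],[[0,0,0.52],0,-1],[[0,0,0.58],0,-1],[[0,0,0.62],0,-1],[[0,0,0.64],0,-1],[[0,0,0.64],0,-1]]'
python3 -m handwheel '[[[-0.011,0.04,0],0.002,-1],[[-0.034,0.12,0],0.006,-1],[[-0.065,0.22,0],0.011,-1],[[-0.095,0.32,0],0.016,-1],[[-0.124,0.42,0],0.021,-1],[[-0.154,0.52,0],0.027,-1],[[-0.184,0.62,0],0.032,-1],[[-0.213,0.72,0],0.037,-1],[[-0.243,0.82,0],0.042,-1],[[-0.282,0.952,0],0.0487,-1]]'
python3 -m handwheel '[[[-0.03,0.1,0],0.005,-1],[[-0.059,0.2,0],0.01,-1],[[-0.089,0.3,0],0.015,-1],[[-0.119,0.4,0],0.02,-1],[[-0.148,0.5,0],0.026,-1],[[-0.178,0.6,0],0.031,-1],[[-0.207,0.7,0],0.036,-1],[[-0.237,0.8,0],0.041,-1],[[-0.261,0.88,0],0.045,-1],[[-0.275,0.93,0],0.0475,-1],[[-0.282,0.952,0],0.0487,-1],[[-0.282,0.952,0],0.0487,-1],[[-0.282,0.952,0],0.0487,-1],[[-0.282,0.952,0],0.0487,-1]]'
python3 - <<'E'
from cell import *
import cv2
import numpy as np
a=grab_frame("scene")["img"][40:240,240:440,::-1];b=grab_frame("wrist")["img"][...,::-1]
cv2.imwrite("pics/p5.png",np.hstack([cv2.resize(a,(400,400),interpolation=2),cv2.copyMakeBorder(cv2.resize(b,(400,300)),0,100,0,0,0)]))
s=observe();q=s['eef_rot'];print(s['eef_pos'],2*np.degrees(np.arctan2(q[1],q[0]))-90,s['ft_force'])
E
```

```text
time: 7.13
eef_pos: [591.3, -230.1, 292.2]
eef_rot: [0.748, 0.664, 0.0, 0.001]
ft_force: [0.5, 0.2, -2.4]
finger_gap: 23.7
grip_force: 38.9
time: 7.97
eef_pos: [518.9, 9.1, 288.7]
eef_rot: [0.638, 0.77, -0.001, -0.001]
ft_force: [-0.4, 0.7, -2.4]
finger_gap: 23.7
grip_force: 38.9
time: 9.13
eef_pos: [449.8, 245.4, 290.2]
eef_rot: [0.514, 0.858, -0.001, -0.0]
ft_force: [-0.5, -0.1, -2.7]
finger_gap: 23.6
grip_force: 38.9
[450.08812359 245.26721699 290.58319268] 28.1664224738209 [ 0.33650414 -0.179663   -2.21958662]
```

View pics/p5.png

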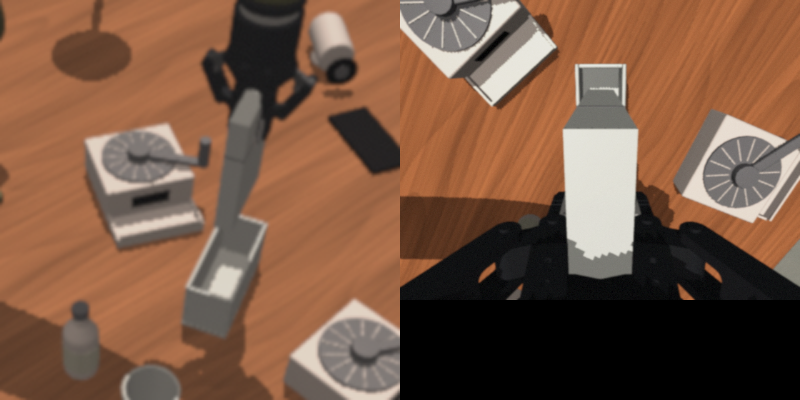

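Run:
```python
from h import *
P=[450,245.3,np.radians(28.2)]
for z in (181,351):
    v=[[a,b,z] for a in(-12,12) for b in(-55,55)]
    print(z,((proj("scene",pose(P,v))-[240,40])*2).round(0).tolist())
```

```text
181 [[212.0, 228.0], [239.0, 174.0], [230.0, 234.0], [257.0, 179.0]]
351 [[227.0, 123.0], [258.0, 67.0], [248.0, 128.0], [277.0, 72.0]]
```

Run:
```python
import cv2
from cell import *
a=grab_frame("scene")["img"][60:210,320:400,::-1]
cv2.imwrite("pics/p6.png",cv2.resize(a,(320,600),interpolation=2))
```

```text
(no output)
```

View pics/p6.png

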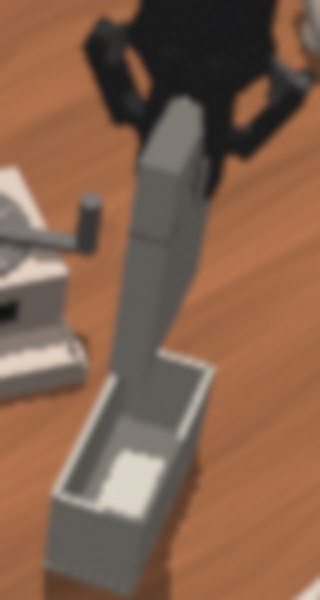

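The projected corners of an upright case (near top 134,166; near bottom 104,376) match the picture, so it hangs upright over the bin. I'm lowering it.

```bash
python3 -m handwheel '[[[0,0,-0.05],0,-1],[[0,0,-0.12],0,-1],[[0,0,-0.2],0,-1],[[0,0,-0.28],0,-1],[[0,0,-0.36],0,-1],[[0,0,-0.43],0,-1],[[0,0,-0.5],0,-1],[[0,0,-0.56],0,-1],[[0,0,-0.6],0,-1],[[0,0,-0.63],0,-1],[[0,0,-0.655],0,-1],[[0,0,-0.67],0,-1],[[0,0,-0.67],0,-1],[[0,0,-0.67],0,-1]]'
python3 -m handwheel '[[[0,0,-0.006],0,-1],[[0,0,-0.012],0,-1],[[0,0,-0.02],0,-1],[[0,0,-0.02],0,-1],[[0,0,-0.02],0,-1]]'
python3 -m handwheel '[[[0,0,-0.004],0,-1],[[0,0,-0.008],0,-1],[[0,0,-0.008],0,-1],[[0,0,-0.008],0,-1]]'
```

```text
time: 10.45
eef_pos: [450.3, 246.2, 123.8]
eef_rot: [0.513, 0.858, 0.0, 0.0]
ft_force: [-0.1, 0.2, -2.0]
finger_gap: 23.9
grip_force: 38.9
time: 10.87
eef_pos: [449.8, 246.0, 118.3]
eef_rot: [0.513, 0.858, -0.0, -0.0]
ft_force: [0.3, 0.2, -2.5]
finger_gap: 23.6
grip_force: 38.9
time: 11.2
eef_pos: [449.9, 246.0, 116.2]
eef_rot: [0.513, 0.858, -0.0, -0.0]
ft_force: [-0.8, 0.3, -2.7]
finger_gap: 23.6
grip_force: 38.9
```

```bash
python3 -m handwheel '[[[0,0,-0.004],0,-1],[[0,0,-0.004],0,-1],[[0,0,-0.004],0,-1]]'
python3 -m handwheel '[[[0,0,-0.004],0,-1],[[0,0,-0.004],0,-1],[[0,0,-0.004],0,-1]]'
python3 -m handwheel '[[[0,0,-0.004],0,-1],[[0,0,-0.004],0,-1],[[0,0,-0.004],0,-1]]'
```

```text
time: 11.45
eef_pos: [449.9, 246.0, 115.3]
eef_rot: [0.513, 0.858, -0.0, -0.0]
ft_force: [-0.5, -0.1, -3.0]
finger_gap: 23.6
grip_force: 38.9
time: 11.7
eef_pos: [450.2, 246.2, 114.9]
eef_rot: [0.513, 0.858, 0.0, 0.0]
ft_force: [-0.3, -0.3, 0.9]
finger_gap: 23.3
grip_force: 39.4
time: 11.95
eef_pos: [450.3, 246.2, 114.9]
eef_rot: [0.513, 0.858, 0.0, 0.0]
ft_force: [-3.5, 0.5, 6.2]
finger_gap: 23.7
grip_force: 40.2
```

It stands on the floor: the wrist force went from -2.7 to +6 N. Now I open slowly, check, then rise.

```bash
python3 -m handwheel '[[[0,0,0.002],0,-0.42],[[0,0,0.002],0,-0.38],[[0,0,0.002],0,-0.34],[[0,0,0.002],0,-0.3],[[0,0,0.002],0,-0.25],[[0,0,0.002],0,-0.15],[[0,0,0.002],0,0],[[0,0,0.002],0,0.2],[[0,0,0.002],0,0.2],[[0,0,0.002],0,0.2],[[0,0,0.1],0,0.2],[[0,0,0.2],0,0.2],[[0,0,0.3],0,0.2],[[0,0,0.4],0,0.2],[[0,0,0.5],0,0.2],[[0,0,0.5],0,0.2]]'
python3 - <<'E'
from cell import *
import cv2
import numpy as np
a=grab_frame("scene")["img"][80:330,180:430,::-1];b=grab_frame("wrist")["img"][...,::-1]
cv2.imwrite("pics/p7.png",np.hstack([cv2.resize(a,(400,400),interpolation=2),cv2.copyMakeBorder(cv2.resize(b,(400,300)),0,100,0,0,0)]))
E
```

```text
time: 13.28
eef_pos: [452.6, 247.2, 244.9]
eef_rot: [0.513, 0.858, 0.004, 0.003]
ft_force: [0.3, 0.5, 0.7]
finger_gap: 51.4
grip_force: 0.0
```

View pics/p7.png

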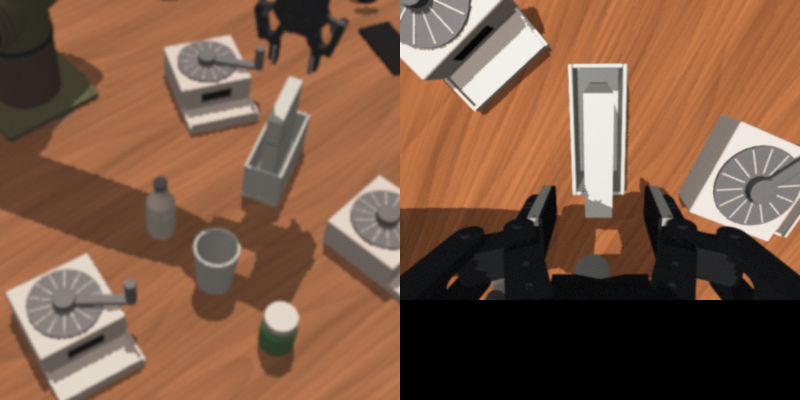

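The case stands upright in the bin (scene half, 285,125). The cup, jar and bottle are untouched and the lever is clear. Next I move to straddle the knob.

```bash
python3 -m handwheel '[[[0.192,-0.766,0],-0.0906,0.2],[[0.192,-0.766,0],-0.0906,0.2],[[0.192,-0.766,0],-0.0906,0.2],[[0.192,-0.766,0],-0.0906,0.2],[[0.192,-0.766,0],-0.0906,0.2],[[0.192,-0.766,0],-0.0906,0.2]]'
python3 -m handwheel '[[[0.192,-0.766,0],-0.0906,0.2],[[0.192,-0.766,0],-0.0906,0.2],[[0.192,-0.766,0],-0.0906,0.2],[[0.192,-0.766,0],-0.0906,0.2],[[0.192,-0.766,0],-0.0906,0.2],[[0.192,-0.766,0],-0.0906,0.2],[[0.192,-0.766,0],-0.0906,0.2],[[0.192,-0.766,0],-0.0906,0.2],[[0.192,-0.766,0],-0.0906,0.2]]'
python3 - <<'E'
from cell import *
import cv2
import numpy as np
s=observe();q=s['eef_rot'];print(s['eef_pos'],2*np.degrees(np.arctan2(q[1],q[0]))-90,s['joints'].round(2))
f=grab_frame("wrist");cv2.imwrite("pics/p8.png",f["img"][...,::-1])
from scipy.spatial.transform import Rotation as R
for p in([546,-137.4,116],[485.8,-217.3,79]):
    d=R.from_quat(f["orientation"]).inv().apply(np.array(p)-f["origin"]);print((f["camera_matrix"]@d/d[2])[:2])
E
```

```text
time: 13.88
eef_pos: [497.8, 50.0, 236.0]
eef_rot: [0.736, 0.677, -0.002, -0.0]
ft_force: [0.0, -0.2, 0.9]
finger_gap: 51.0
grip_force: 0.0
time: 14.63
eef_pos: [545.4, -135.6, 237.3]
eef_rot: [0.894, 0.447, -0.001, -0.001]
ft_force: [0.4, 0.6, -0.2]
finger_gap: 51.3
grip_force: 0.0
[ 545.39768954 -135.64180325  237.26257539] -36.88425981252371 [-0.34 -0.07  1.84  0.    1.38  0.3 ]
[280.89349009 199.42540293]
[280.50288115 293.81485864]
```

View pics/p8.png

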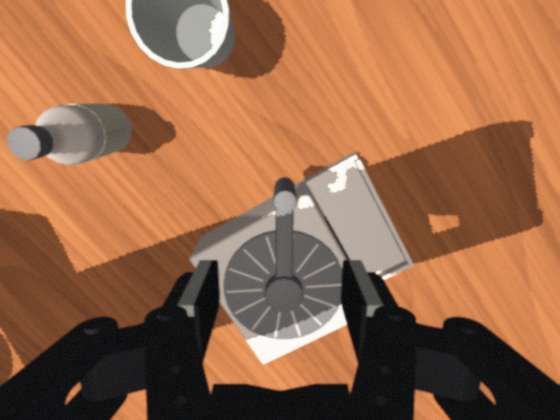

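The knob (285,201) and hub (284,292) are within 5 px of the prediction, between the fingers and clear of the bottle. I'm lowering around the knob and narrowing the fingers.

```bash
python3 -m handwheel '[[[0,-0.007,-0.1],0,0.2],[[0,-0.007,-0.2],0,0.2],[[0,-0.007,-0.3],0,0.2],[[0,-0.007,-0.4],0,0.2],[[0,-0.007,-0.5],0,0.2],[[0,-0.007,-0.57],0,0.2],[[0,-0.007,-0.612],0,0.1],[[0,-0.007,-0.612],0,0],[[0,-0.007,-0.612],0,-0.1],[[0,-0.007,-0.612],0,-0.2],[[0,-0.007,-0.612],0,-0.25],[[0,-0.007,-0.612],0,-0.25],[[0,-0.007,-0.612],0,-0.25]]'
python3 - <<'E'
import numpy as np
from cell import *
s=observe();p=s['eef_pos'];q=s['eef_rot'];y0=np.degrees(2*np.arctan2(q[1],q[0]))-90
print(p,y0,s['finger_gap'])
for i in range(1,13):
    f=np.radians(53-66*i/12);L=8
    t=np.array([485.8+100*np.cos(f)+L*np.sin(f),-217.3+100*np.sin(f)-L*np.cos(f)])
    print(((t-p[:2])/250).round(3),round(((53-66*i/12-90)-y0)/360,4))
E
```

```text
time: 15.77
eef_pos: [546.6, -138.9, 86.5]
eef_rot: [0.895, 0.446, 0.001, 0.001]
ft_force: [0.4, -0.3, -0.4]
finger_gap: 32.0
grip_force: 0.0
[ 546.6152179  -138.94213767   86.53845774] -36.98701192270254 32.03772576142105
[ 0.051 -0.04 ] -0.0153
[ 0.075 -0.07 ] -0.0306
[ 0.097 -0.101] -0.0459
[ 0.116 -0.135] -0.0611
[ 0.132 -0.17 ] -0.0764
[ 0.144 -0.207] -0.0917
[ 0.152 -0.244] -0.107
[ 0.157 -0.282] -0.1223
[ 0.158 -0.321] -0.1375
[ 0.155 -0.359] -0.1528
[ 0.149 -0.397] -0.1681
[ 0.139 -0.435] -0.1834
```

```bash
python3 -m handwheel '[[[0.015,-0.012,-0.008],0,-0.25],[[0.03,-0.025,-0.008],-0.007,-0.25],[[0.051,-0.04,-0.008],-0.015,-0.25],[[0.075,-0.07,-0.008],-0.031,-0.25],[[0.097,-0.101,-0.008],-0.046,-0.25],[[0.116,-0.135,-0.008],-0.061,-0.25],[[0.132,-0.17,-0.008],-0.076,-0.25],[[0.144,-0.207,-0.008],-0.092,-0.25],[[0.152,-0.244,-0.008],-0.107,-0.25],[[0.157,-0.282,-0.008],-0.122,-0.25],[[0.158,-0.321,-0.008],-0.138,-0.25],[[0.155,-0.359,-0.008],-0.153,-0.25],[[0.149,-0.397,-0.008],-0.168,-0.25],[[0.144,-0.416,-0.008],-0.176,-0.25],[[0.139,-0.435,-0.008],-0.183,-0.25],[[0.139,-0.435,-0.008],-0.183,-0.25],[[0.139,-0.435,-0.008],-0.183,-0.25]]'
python3 -c "
from cell import *
s=observe();print(s['ft_force'],s['eef_pos'])"
```

```text
time: 17.18
eef_pos: [581.2, -247.5, 83.4]
eef_rot: [0.994, -0.112, 0.0, -0.0]
ft_force: [1.5, 1.7, 0.3]
finger_gap: 31.5
grip_force: 1.1
[1.46992639 1.70238499 0.27370026] [ 581.19508294 -247.4715097    83.40111984]
```

```bash
python3 -m handwheel '[[[-0.001,-0.004,0],0,-0.25],[[-0.002,-0.008,0],0,-0.25],[[-0.002,-0.008,0],0,-0.25],[[-0.002,-0.008,0],0,-0.25]]'
python3 -m handwheel '[[[-0.001,-0.004,0],0,-0.25],[[-0.002,-0.008,0],0,-0.25],[[-0.002,-0.008,0],0,-0.25],[[-0.002,-0.008,0],0,-0.25]]'
```

```text
time: 17.52
eef_pos: [580.9, -248.3, 83.4]
eef_rot: [0.994, -0.112, 0.001, -0.001]
ft_force: [4.1, 5.0, -0.7]
finger_gap: 32.2
grip_force: 2.8
time: 17.85
eef_pos: [580.8, -249.0, 83.4]
eef_rot: [0.994, -0.112, 0.001, -0.002]
ft_force: [6.1, 9.0, -0.9]
finger_gap: 32.0
grip_force: 4.9
```

The force rises steeply to 11 N while the TCP barely moves, so the lever is at its stop. To release, I ease off slightly and lift clear.

```bash
python3 -m handwheel '[[[0.003,0.014,0],0,-0.25],[[0.003,0.014,0.08],0,-0.25],[[0.003,0.014,0.22],0,-0.25],[[0.003,0.014,0.38],0,-0.25],[[0.003,0.014,0.55],0,-0.25],[[0.003,0.014,0.7],0,-0.25],[[-0.2,0.014,0.8],0,-0.25],[[-0.4,0.014,0.8],0,-0.25],[[-0.4,0.014,0.8],0,-0.25],[[-0.4,0.014,0.8],0,-0.25],[[-0.4,0.014,0.8],0,-0.25],[[-0.4,0.014,0.8],0,-0.25],[[-0.4,0.014,0.8],0,-0.25],[[-0.4,0.014,0.8],0,-0.25],[[-0.4,0.014,0.8],0,-0.25],[[-0.4,0.014,0.8],0,-0.25],[[-0.4,0.014,0.8],0,-0.25],[[-0.4,0.014,0.8],0,-0.25]]'
python3 - <<'E'
from cell import *
import cv2
cv2.imwrite("pics/p9.png",cv2.resize(grab_frame("scene")["img"][80:350,160:480,::-1],(710,600),interpolation=2))
E
```

```text
time: 19.35
eef_pos: [479.8, -247.9, 283.1]
eef_rot: [0.994, -0.112, -0.0, -0.0]
ft_force: [0.1, 0.4, -0.3]
finger_gap: 32.5
grip_force: 0.0
```

View pics/p9.png

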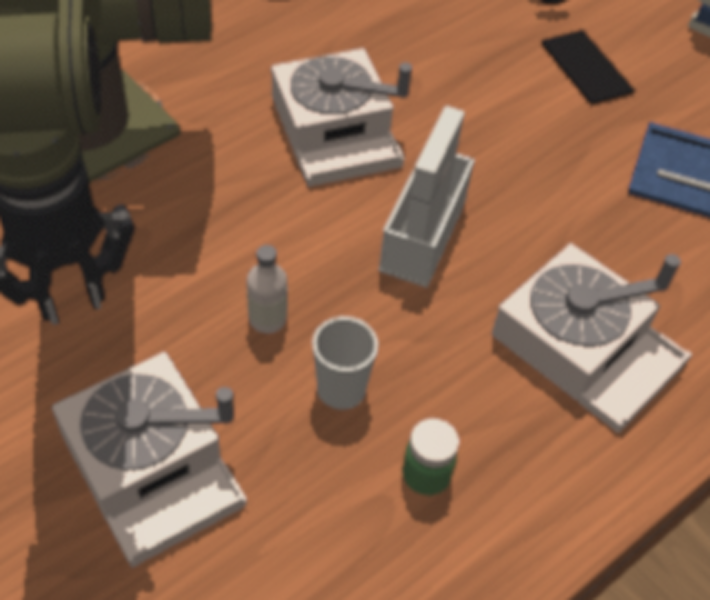

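The lever is back at rest with its knob at (225,405). The case stands in the bin (435,155), and the bottle, cup and jar are still standing in place. The robot touches nothing.

```bash
python3 -c "
from cell import *
print(job_done())"
```

```text
the job is handed in; nothing more can be done
None
```

The case stands upright in the bin, the lever was pushed to its stop and has sprung back to rest, the cup, jar and bottle still stand in place, and the job was handed in at about 19 s of the 59 s allowed.

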